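# Slide the dish carrier under the reader's low bridge and start the reading

## Robot

A 6-joint arm with a two-finger parallel gripper is mounted at the origin on the work surface. World frame = base frame: x ahead of the robot, y to its left, z up, the work surface at z = 0. Lengths are in mm, angles in rad, forces in N, time in s.
With the tool pointing down it reaches from about 325 to 775 mm from the base axis. Payload 5.5 kg.
Tool frame: the origin (TCP) lies at the centre of the arm's flange, where the gripper is bolted on; the fingertips stand 182 mm ahead of it and the grasp point (between the pads) lies 163 mm ahead of it (bot.finger_overhang is the distance from the TCP to the fingertips, in mm); z points along the fingers, y is the line along which they close (so a half turn about z gives the same grasp; the last joint's range is limited). The gripper opens to 88 mm and grips with 3 to 60 N. Pads are 20 mm wide; open, the fingers measure 115 mm over their backs; the gripper's body (75 mm by 178 mm) begins 61 mm behind the grasp point.
Start: joints at [-1.243, 0.091, 1.231, -0, 1.82, -0.057], TCP at [225.225, -556.14, 404.631] pointing down, gripper open.
Joint ranges: [-2.87, 2.87], [-0.86, 2.18], [0.17, 2.46], [-1.51, 4.65], [0.06, 2.69], [-2.65, 2.65]. Speed limits (rad/s): [2.57, 2.57, 3.01, 3.14, 3.14, 3.14].

## Interface

Orientations are given as [roll, pitch, yaw] about the fixed x, y, z axes, in that order (R = Rz(yaw) Ry(pitch) Rx(roll)).
In Python, from cell import bot gives the robot as it stands.
- The arm moves only by the tool drive_tool, never from a script. Its argument "motion" is a list of rows, each a list of 6 numbers: the shift along the tool's x, y, z in m, then the turn, a rotation vector about the tool's x, y, z in degrees. A call has 1 to 20 rows; each row shifts and turns the commanded pose from where the row before left it, along the tool's axes as they then stand; what a row does not reach is not made up. A row lasts 1/12 s, in which the tool goes at most 41.7 mm and 7.16 degrees, less where a joint would pass 70% of its speed; a pose out of reach is approached as far as the arm can. A call with a gripper value outside its range is refused whole. "gripper" is the opening, from 0 (shut) to 1 (fully open), set as the call begins (left out, the last holds). The fingers move at their own pace and stop on an object; "squeeze" is the grip in N (left out, the last holds). Time passes only in rows, so rows that do not move let the fingers close. It gives the time, the measured TCP pose, the force, the opening and the grip force at its end, in the units of the state.
- bot.get_state(): the state, without advancing time (a new reading comes with each control period).
- bot.read_camera(name): name is "side" or "top"; returns the picture (400x640x3 uint8, red, green, blue); there is no depth.
- bot.camera_info(name): a dict with "mtx" (3x3 intrinsics, pixels), "R" (3x3) and "t" (3): a world point X has camera coordinates R X + t. Camera axes: x right, y down, z forward; pixel columns grow to the right and rows downward; lengths in mm; the calibration is good to about 2 mm. A picture is of the moment at which its call begins. camera_info takes no time and is no camera call.
- bot.sign_off(): hands the job in; it is judged then, once.
The state is a dict: "time_s": time; "joints": joint angles; "joint_velocities": joint speeds; "joint_efforts": joint torques, N m; "tcp_pos": TCP position; "ee_rot": TCP orientation; "contact_force": force on the tool from outside, world axes, zero at the start; "torque": the same for the moment, N m; "width": opening from 0.0 (shut) to 1.0 (fully open); "gripper_force": force on a finger pad.
Only numpy, scipy, OpenCV 4.12 (cv2) and the standard library are available. Lean on these libraries where they do the work, as an engineer would, in place of code of your own. Each camera call takes 0.05 s, during which the arm holds its last target. There are 200 camera calls.

## Task

Push the yellow dish carrier flat along the bench, striped end last, through the flared orange mouth and under the low bridge of the white reader until it is fully home against the reader's stop - only push it, never lift or tip it. Only once it is home, press the green key on top of the bridge down and let it come up again. Leave the glassware and the other things on the bench, and the jar on the reader, where they stand.

Things in the scene. Friction and masses are not known exactly. Their poses are not given: they have to be found in the camera images.
- carrier: Yellow plastic slab, loose on the bench, about 0.25 kg: 120 mm long (x) x 92 mm wide (y) x 16 mm high. A 62 mm white-rimmed dish, red inside, is clipped into its top, 8 mm ahead of the middle; its top is 20 mm above the bench. Origin: middle of the underside. x points to the leading end (enters the reader first); a black stripe runs across the top 10 mm from the rear end. z up.
- reader: White bench-top reader, fixed. Origin: on the bench (which is the channel's floor), on the channel's centre line; x points inwards along the channel (the way to push), y left, z up. With the carrier home its origin is at x = +5 mm, y within 3 mm of 0, its x along the reader's x, and its rear 43 mm stick out in front of the bridge. Housing behind the stop: x = 65 to 165 mm, 150 mm wide, 85 mm high.
- rear (a point): Middle of the carrier's rear end face (the striped end, the one to push on), 60 mm behind its origin, 8 mm above the bench.
- mouth (a point): On the bench at x = -20 mm in the reader's frame, where the straight channel begins: two guide rails 98 mm apart inside, 25 mm high, from here inwards to the stop. In front of it two orange guides, equally high, flare out to about 130 mm apart at x = -46 mm.
- bridge (a point): Middle of the bridge's underside, 25 mm above the bench, at x = 23 mm in the reader's frame. The bridge spans x = -12 to +58 mm, is 122 mm wide and its top is 60 mm above the bench. A black optical head, 52 mm across, stands on it at x = 23, y = +20 mm, top at 71 mm.
- stop (a point): Centre of the stop face that the carrier's leading end comes up against, 10 mm above the bench, at x = 65 mm in the reader's frame.
- key_top (a point): Centre of the top of the round green key (26 mm across) on the bridge, at x = 23, y = -36 mm in the reader's frame, 82 mm above the bench when up; pressed straight down.
- key (a joint): Travel of the green key in m: 0 up, 0.006 fully down; it counts as pressed beyond 0.004. A spring brings it back; fully down takes about 4 N.
- jar: Small amber jar with a white lid, 42 mm across, 42 mm high, standing on the reader's housing. Origin: centre of its underside. Leave alone.
- vial: Clear vial with a blue cap, 30 mm across, 48 mm high, standing beside the reader. Origin: centre of its underside. Leave alone.
- flask: Conical glass flask, 76 mm across, 110 mm high. Origin: centre of its underside. Leave alone.
- beaker: Glass beaker, 72 mm across, 85 mm high. Origin: centre of its underside. Leave alone.
- bottle: Amber bottle with a black cap, 64 mm across, 135 mm high. Origin: centre of its underside. Leave alone.
- spatula: Double-ended steel lab spatula lying flat, 190 mm long along its x, 18 mm wide, 6 mm high. Origin: middle of its underside. Leave alone.
- tipbox: Blue box with a clear lid, 120 mm (its x) x 80 mm x 58 mm high. Origin: centre of its underside. Leave alone.
Mind the look-alikes: they are no part of the job. Of the things that look like the carrier, the largest one is meant.

How it is judged:
By the outcome, as a careful person would: the job done as asked, in the order asked, and still so for the second after the job is handed in, with the robot touching nothing.
It also fails if it takes over 72 s, if anything falls off the work surface, if the arm or the gripper's body presses on something with over 40 N, if the wrist force passes 120 N, or if a joint passes its speed limit or range.

## Working session

There is one attempt and no reset: what is moved stays moved. The work goes in short steps, Python scripts to look and compute and a tool call to move; the robot and the scene stay as the last step left them, time stands still between calls to the robot, and variables do not carry over. Pictures are saved under pics/ and viewed, at most 10 in all, crops included, and the job is handed in when it is done.

Besides the shell and the picture viewer there is one more tool, called after "Request:" as name([rows], argument=value, ...), one row to a line, values as JSON. drive_tool: Moves the arm, as the interface text tells. Its arguments: {"type":"object","properties":{"motion":{"type":"array","items":{"type":"array","items":{"type":"number"}}},"gripper":{"type":"number"},"squeeze":{"type":"number"}},"required":["motion"]}

```bash
mkdir -p pics && python3 - <<'E'
from cell import bot
import cv2
for n in("top","side"):
    cv2.imwrite(f"pics/{n}0.png",bot.read_camera(n)[:,:,::-1])
    c=bot.camera_info(n);print(n,c)
print(bot.get_state())
E
```

```text
top {'mtx': array([[404.20562188,   0.        , 318.4563704 ],
       [  0.        , 404.20562188, 202.68983825],
       [  0.        ,   0.        ,   1.        ]]), 'R': array([[ 0.06376959, -0.99796187, -0.00235363],
       [-0.97453518, -0.06176425, -0.21556055],
       [ 0.21497584,  0.0160399 , -0.97648764]]), 't': array([   5.47472357,  550.81585785, 1223.25524702])}
side {'mtx': array([[419.61544269,   0.        , 316.90798167],
       [  0.        , 419.61544269, 206.70401821],
       [  0.        ,   0.        ,   1.        ]]), 'R': array([[-0.85589777, -0.5168143 , -0.01849274],
       [-0.26360195,  0.46675882, -0.84418612],
       [ 0.44491911, -0.7176623 , -0.5357311 ]]), 't': array([ 470.52969593,  199.83164314, 1092.37066398])}
{'time_s': 0.1, 'joints': array([-1.24267774e+00,  9.18136218e-02,  1.23172141e+00, -1.81422403e-05,
        1.81981071e+00, -5.67255985e-02]), 'joint_velocities': array([-9.96576417e-04, -6.32331796e-05, -1.31962951e-03, -1.07377622e-03,
       -1.64185427e-03,  3.97815234e-04]), 'joint_efforts': array([ 3.38375663e-03, -4.47856736e+01, -4.07569098e+01,  7.01573188e-02,
        2.84337468e-02, -1.21764456e-04]), 'tcp_pos': array([ 225.25035489, -556.18085694,  403.62656087]), 'ee_rot': array([-3.13984139e+00, -8.18293261e-05,  3.84839655e-01]), 'contact_force': array([-0.11329903,  0.30648189, -0.16212583]), 'torque': array([-0.00298462,  0.0123861 ,  0.02613301]), 'gripper_force': 0.0, 'width': 0.9971074759539018}
```

View pics/top0.png

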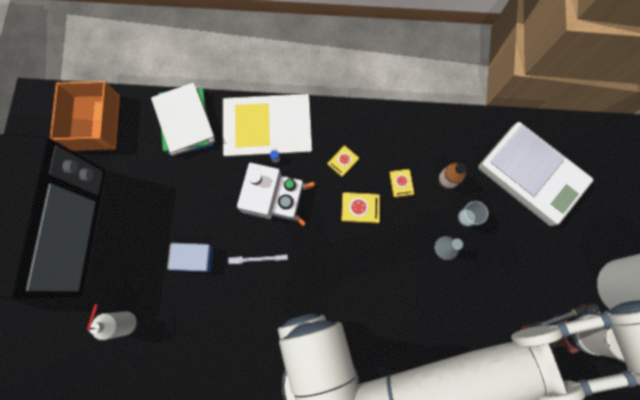

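View pics/side0.png

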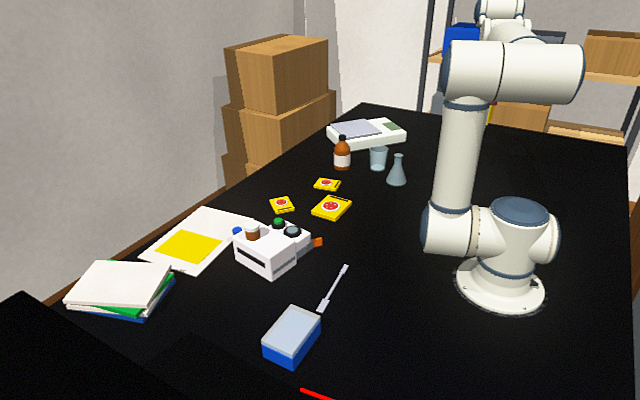

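Top view: there are three yellow carrier-like slabs, at (360,208), (343,160) and (402,182), plus a flat yellow sheet at (252,125). The one at (360,208) is the largest, and its stripe is on the right at (377,208). The reader is at (272,192) with its orange mouth facing right, at (305,185) and (300,221). The next step is a close crop.

```bash
python3 - <<'E'
import cv2
i=cv2.imread("pics/top0.png")
cv2.imwrite("pics/c1.png",cv2.resize(i[140:240,230:420],None,fx=4.2,fy=4.2,interpolation=cv2.INTER_CUBIC))
i=cv2.imread("pics/side0.png")
cv2.imwrite("pics/c2.png",cv2.resize(i[165:285,220:365],None,fx=5,fy=5,interpolation=cv2.INTER_CUBIC))
E
```

```text
(no output)
```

View pics/c1.png

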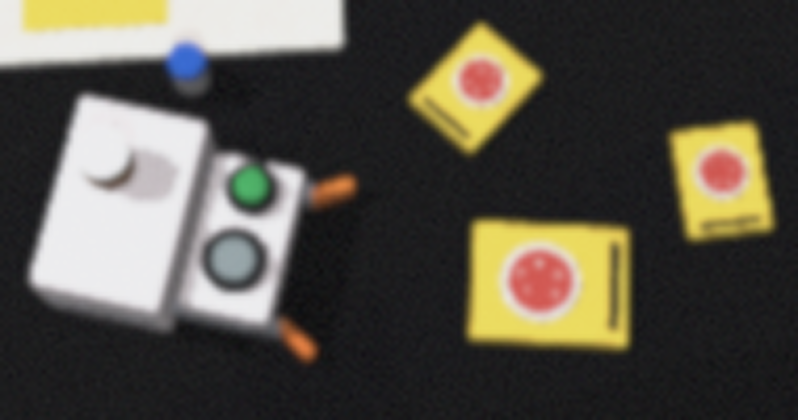

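View pics/c2.png

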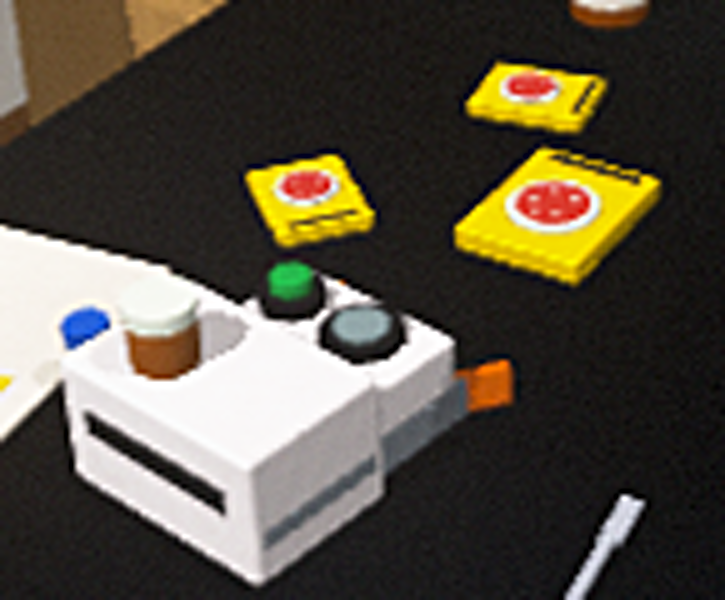

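The crops confirm it. The large carrier's corners are at crop (472,220), (630,228), (628,349), (468,342) with the stripe on the right. The other two slabs are clearly smaller. Next I fit both poses using the two views.

```bash
cat > h.py <<'E'
import numpy as np
from cell import bot
from scipy.optimize import least_squares
C={n:bot.camera_info(n) for n in("top","side")}
def proj(n,X):
    c=C[n];p=(np.atleast_2d(X)@c["R"].T+c["t"])@c["mtx"].T;return p[:,:2]/p[:,2:]
def unproj(n,uv,z):
    c=C[n];d=c["R"].T@np.linalg.inv(c["mtx"])@np.array([*uv,1.]);o=-c["R"].T@c["t"];return o+d*(z-o[2])/d[2]
def w(p,P):
    P=np.atleast_2d(P).astype(float);c,s=np.cos(p[2]),np.sin(p[2])
    return np.c_[p[0]+c*P[:,0]-s*P[:,1],p[1]+s*P[:,0]+c*P[:,1],P[:,2]]
def fit(obs,p0):
    f=lambda p:np.concatenate([(proj(n,w(p,P))[0]-uv) for n,P,uv in obs])
    r=least_squares(f,p0,loss="soft_l1",x_scale=[10,10,.1]);return r.x,f(r.x).reshape(-1,2)
E
python3 - <<'E'
from h import *
np.set_printoptions(precision=2,suppress=True)
t=lambda x,y:((x+.5)/4.2-.5+230,(y+.5)/4.2-.5+140)
s=lambda x,y:((x+.5)/5-.5+220,(y+.5)/5-.5+165)
R=[("top",P,t(*q)) for P,q in [((165,-75,85),(80,95)),((65,-75,85),(210,122)),((165,75,85),(30,283)),((65,75,85),(165,318)),((-12,-61,60),(305,168)),((-12,61,60),(272,325)),((23,-36,82),(250,184)),((23,20,71),(235,258)),((-46,-65,25),(352,186)),((-46,65,25),(312,352))]]
R+=[("side",P,s(*q)) for P,q in [((165,-75,85),(65,363)),((165,75,85),(252,468)),((65,75,85),(383,383)),((165,75,0),(260,583)),((-12,61,60),(453,345)),((23,-36,82),(291,274))]]
r,e=fit(R,[500,100,1.5]);print("reader",r,np.degrees(r[2]));print(e)
K=[("top",P,t(*q)) for P,q in [((60,-46,16),(472,220)),((-60,-46,16),(630,228)),((-60,46,16),(628,349)),((60,46,16),(468,342)),((8,0,20),(540,281))]]
K+=[("side",P,s(*q)) for P,q in [((-60,-46,16),(546,147)),((-60,46,16),(661,184)),((60,46,16),(575,270)),((60,-46,16),(456,232)),((8,0,20),(553,203))]]
k,e=fit(K,[500,-100,1.5]);print("carrier",k,np.degrees(k[2]));print(e)
d=w([0,0,-r[2]],[[k[0]-r[0],k[1]-r[1],0]]);print("carrier in reader",d,np.degrees(k[2]-r[2]))
print("tip uv check key",w(r,[[23,-36,82]]))
E
```

```text
reader [560.85 117.92   1.42] 81.25652058239636
[[ 0.14  0.42]
 [-0.28  0.44]
 [-0.08  0.73]
 [-0.96 -0.82]
 [ 0.12  0.78]
 [-0.66 -0.12]
 [ 0.33  0.27]
 [ 0.07  0.35]
 [-0.31  0.34]
 [ 0.45 -1.17]
 [-1.78 -1.26]
 [-0.47 -0.4 ]
 [-0.15 -1.96]
 [ 0.47  1.62]
 [ 0.74 -1.86]
 [-0.27 -0.45]]
carrier [551.55 -96.91   1.58] 90.3604913559711
[[ 0.69  0.9 ]
 [-0.59  1.01]
 [-0.83 -0.33]
 [ 0.38 -0.74]
 [-0.16  0.62]
 [-0.58 -0.04]
 [ 0.07 -0.72]
 [ 0.25 -0.65]
 [-0.59 -0.69]
 [ 0.01  0.32]]
carrier in reader [[-213.75  -23.46    0.  ]] 9.103970773574742
tip uv check key [[599.93 135.18  82.  ]]
```

Request:
drive_tool([
  [0,0,0,0,0,-6.83],
  [0,0,0,0,0,-6.83],
  [0,0,0,0,0,-6.83],
  [0,0,0,0,0,-6.83],
  [0,0,0,0,0,-6.83],
  [0,0,0,0,0,-6.83],
  [0,0,0,0,0,-6.83],
  [0,0,0,0,0,-6.83],
  [0,0,0,0,0,-6.83],
  [0,0,0,0,0,-6.83],
  [0,0,0,0,0,0],
  [0,0,0,0,0,0],
], gripper=0.4)

```text
time_s: 1.1
tcp_pos: [225.2, -556.2, 404.1]
ee_rot: [-3.141, -0.001, 1.573]
contact_force: [-0.3, 1.1, 0.3]
width: 0.399
gripper_force: 0.0
```

Request:
drive_tool([
  [0.025,0.0219,0,0,0,0],
  [0.025,0.0219,0,0,0,0],
  [0.025,0.0219,0,0,0,0],
  [0.025,0.0219,0,0,0,0],
  [0.025,0.0219,0,0,0,0],
  [0.025,0.0219,0,0,0,0],
  [0.025,0.0219,0,0,0,0],
  [0.025,0.0219,0,0,0,0],
  [0.025,0.0219,0,0,0,0],
  [0.025,0.0219,0,0,0,0],
  [0.025,0.0219,0,0,0,0],
  [0.025,0.0219,0,0,0,0],
  [0.025,0.0219,0,0,0,0],
  [0.025,0.0219,0,0,0,0],
  [0.025,0.0219,0,0,0,0],
  [0,0,0,0,0,0],
  [0,0,0,0,0,0],
])

```text
time_s: 2.52
tcp_pos: [552.2, -177.8, 404.0]
ee_rot: [-3.14, -0.0, 1.577]
contact_force: [0.1, 0.1, -0.4]
width: 0.399
gripper_force: 0.0
```

```bash
python3 - <<'E'
from h import *
import cv2
t=lambda x,y:((x+.5)/4.2-.5+230,(y+.5)/4.2-.5+140)
for q in [(670,130),(690,240),(775,232)]: print(unproj("top",t(*q),12))
print(unproj("top",(455,170),135),unproj("top",(456,238),100))
E
```

```text
[ 685.03800468 -188.34879214   12.        ]
[ 595.74642507 -206.4149419    12.        ]
[ 606.45686854 -273.06659902   12.        ]
[ 660.54903143 -368.13789301  135.        ] [ 458.04446114 -380.77895466  100.        ]
```

Request:
drive_tool([
  [0,0,0.03,0,0,0],
  [0,0,0.03,0,0,0],
  [0,0,0.03,0,0,0],
  [0,0,0.02,0,0,0],
  [0,0,0,0,0,0],
])

```text
time_s: 2.93
tcp_pos: [549.7, -180.0, 288.7]
ee_rot: [-3.133, -0.003, 1.573]
contact_force: [-0.8, -0.0, -0.3]
width: 0.403
gripper_force: 0.0
```

Clear of the small slab. Next I go down to tip height of about 5 mm.

Request:
drive_tool([
  [0,0,0.025,0,0,0],
  [0,0,0.025,0,0,0],
  [0,0,0.022,0,0,0],
  [0,0,0.015,0,0,0],
  [0,0,0.01,0,0,0],
  [0,0,0.007,0,0,0],
  [0,0,0.003,0,0,0],
  [0,0,0,0,0,0],
  [0,0,0,0,0,0],
  [0,0,0,0,0,0],
])

```text
time_s: 3.77
tcp_pos: [551.9, -179.4, 189.1]
ee_rot: [3.14, 0.001, 1.577]
contact_force: [-0.1, -0.2, -0.6]
width: 0.4
gripper_force: 0.0
```

```bash
python3 - <<'E'
from h import *
import cv2
i=bot.read_camera("side")[:,:,::-1]
cv2.imwrite("pics/s1.png",cv2.resize(i[150:290,220:390],None,fx=4,fy=4,interpolation=cv2.INTER_CUBIC))
E
```

```text
(no output)
```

View pics/s1.png

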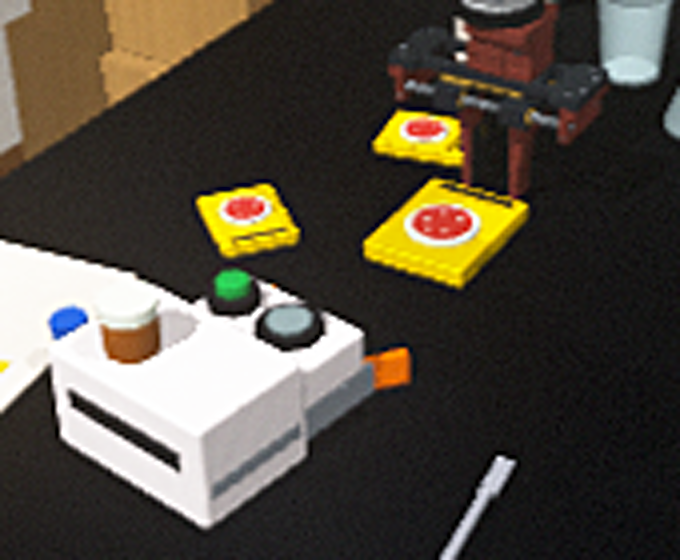

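Both fingers stand behind the striped rear at crop (495,180), clear of the small slab. I'll make contact, then steer left along an arc.

Request:
drive_tool([
  [0.004,0,0.001,0,0,0],
  [0.004,0,0.001,0,0,0],
  [0.003,0,0,0,0,0],
  [0.002,0,0,0,0,0],
  [0.002,0,0,0,0,0],
  [0,0,0,0,0,0],
])

```text
time_s: 4.32
tcp_pos: [551.4, -163.7, 185.7]
ee_rot: [3.142, -0.0, 1.577]
contact_force: [-0.2, -0.3, -0.5]
width: 0.401
gripper_force: 0.0
```

Request:
drive_tool([
  [0.003,0,0,0,0,0],
  [0.0058,0.0025,0,0,0,-2.2],
  [0.0058,0.0025,0,0,0,-2.2],
  [0.0058,0.0025,0,0,0,-2.2],
  [0.0058,0.0025,0,0,0,-2.2],
  [0.0058,0.0025,0,0,0,-2.2],
  [0.005,0,0,0,0,0],
  [0.005,0,0,0,0,0],
  [0.003,0,0,0,0,0],
  [0,0,0,0,0,0],
  [0,0,0,0,0,0],
])

```text
time_s: 5.23
tcp_pos: [558.7, -118.3, 185.6]
ee_rot: [-3.141, -0.0, 1.769]
contact_force: [1.0, 0.3, -0.2]
width: 0.401
gripper_force: 0.0
```

```bash
python3 - <<'E'
from h import *
import cv2
i=bot.read_camera("side")[:,:,::-1]
cv2.imwrite("pics/s2.png",cv2.resize(i[170:250,270:370],None,fx=6,fy=6,interpolation=cv2.INTER_CUBIC))
i=bot.read_camera("top")[:,:,::-1]
cv2.imwrite("pics/t2.png",cv2.resize(i[150:240,260:400],None,fx=5,fy=5,interpolation=cv2.INTER_CUBIC))
E
```

```text
(no output)
```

View pics/t2.png

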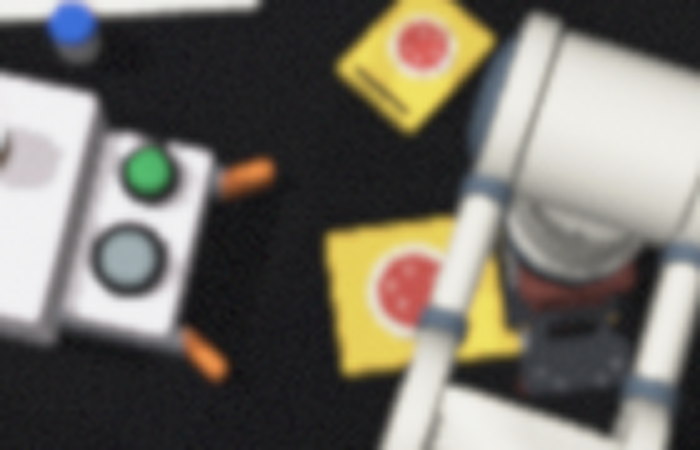

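The top view shows the carrier turned left as planned: leading corners at (325,234) and (345,377), rear-left corner at (522,355), dish centre at (412,289). I'll fit its pose.

```bash
python3 - <<'E'
from h import *
np.set_printoptions(precision=2,suppress=True)
t=lambda x,y:((x+.5)/5-.5+260,(y+.5)/5-.5+150)
K=[("top",P,t(*q)) for P,q in [((60,-46,16),(324,233)),((60,46,16),(344,378)),((8,0,20),(412,289)),((-60,46,16),(523,355))]]
k,e=fit(K,[550,-60,1.7]);print(k,np.degrees(k[2]),e)
r=np.array([560.85,117.92,1.4182])
# reader from this picture (top only), same method
R=[("top",P,t(*q)) for P,q in [((-12,-61,60),(214,150)),((-12,61,60),(180,340)),((23,-36,82),(148,171)),((23,20,71),(129,258)),((-46,-65,25),(273,170)),((-46,65,25),(224,378)),((65,-75,85),(100,97))]]
r2,e=fit(R,r);print(r2,np.degrees(r2[2]),e)
for rr in(r,r2):
  print(w([0,0,-rr[2]],[[k[0]-rr[0],k[1]-rr[1],0]]),np.degrees(k[2]-rr[2]))
s=bot.get_state();print(s["tcp_pos"],w([0,0,-k[2]],[[*(s["tcp_pos"][:2]-k[:2]),0]]),np.degrees(s["ee_rot"][2]))
E
```

```text
[545.47 -44.87   1.75] 100.00200709948416 [[ 0.21  0.55]
 [-0.57 -1.05]
 [ 0.05  0.97]
 [ 0.26 -0.49]]
[560.82 116.86   1.42] 81.5964745519399 [[ 0.18  0.79]
 [-1.43 -0.68]
 [ 0.53 -0.04]
 [ 0.6   0.28]
 [-0.86  0.58]
 [ 0.42 -2.97]
 [-0.09  0.22]]
[[-163.24   -9.54    0.  ]] 18.745132594030817
[[-162.24   -8.45    0.  ]] 18.40553254754426
[ 558.73 -118.53  185.6 ] [[-74.84  -0.27   0.  ]] 101.32631901352201
```

Request:
drive_tool([
  [0.0053,-0.0024,0,0,0,2],
  [0.0053,-0.0024,0,0,0,2],
  [0.0053,-0.0024,0,0,0,2],
  [0.0053,-0.0024,0,0,0,2],
  [0.0053,-0.0024,0,0,0,2],
  [0.0053,-0.0024,0,0,0,2],
  [0.0053,-0.0024,0,0,0,2],
  [0.0053,-0.0024,0,0,0,2],
  [0.0053,-0.0024,0,0,0,2],
  [0.0053,-0.0024,0,0,0,2],
  [0,0,0,0,0,0],
  [0,0,0,0,0,0],
])

```text
time_s: 6.33
tcp_pos: [532.8, -66.8, 185.7]
ee_rot: [3.142, -0.0, 1.421]
contact_force: [-0.1, 0.3, 0.3]
width: 0.4
gripper_force: 0.0
```

```bash
python3 - <<'E'
from h import *
import cv2
i=bot.read_camera("top")[:,:,::-1]
cv2.imwrite("pics/t3.png",cv2.resize(i[150:240,260:400],None,fx=5,fy=5,interpolation=cv2.INTER_CUBIC))
print(bot.get_state()["tcp_pos"])
E
```

```text
[532.85535767 -66.97783662 185.67640443]
```

View pics/t3.png

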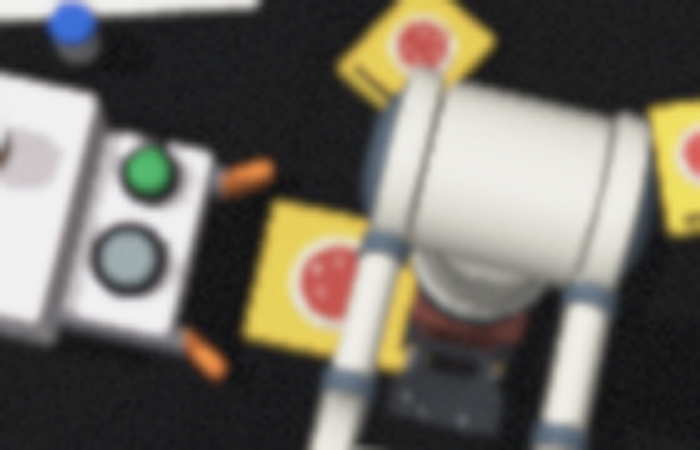

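The carrier is now in line ahead of the mouth, with leading corners at (273,198) and (242,336) between the guide ends at (273,170) and (224,378).

```bash
python3 - <<'E'
from h import *
np.set_printoptions(precision=2,suppress=True)
t=lambda x,y:((x+.5)/5-.5+260,(y+.5)/5-.5+150)
K=[("top",P,t(*q)) for P,q in [((60,-46,16),(274,197)),((60,46,16),(242,337)),((8,0,20),(335,283)),((-60,46,16),(405,371))]]
k,e=fit(K,[550,-10,1.42]);print(k,np.degrees(k[2]),e)
for r in([560.85,117.92,1.4182],[560.82,116.86,1.424]):
  print(w([0,0,-r[2]],[[k[0]-r[0],k[1]-r[1],0]]),np.degrees(k[2]-r[2]),"tcp",w([0,0,-r[2]],[[532.86-r[0],-66.98-r[1],0]]))
E
```

```text
[547.53   6.94   1.4 ] 80.23534773924796 [[-0.25  0.43]
 [-0.46 -0.98]
 [-0.31 -0.24]
 [ 2.83  0.64]]
[[-111.71   -3.7     0.  ]] -1.0215267662053844 tcp [[-187.01   -0.44    0.  ]]
[[-110.68   -2.93    0.  ]] -1.3538422873812634 tcp [[-185.95    0.77    0.  ]]
```

Request:
drive_tool([
  [0.005,0,0,0,0,0],
  [0.005,0,0,0,0,0],
  [0.005,0,0,0,0,0],
  [0.005,0,0,0,0,0],
  [0.005,0,0,0,0,0],
  [0.005,0,0,0,0,0],
  [0.005,0,0,0,0,0],
  [0.005,0,0,0,0,0],
  [0.005,0,0,0,0,0],
  [0.005,0,0,0,0,0],
  [0.005,0,0,0,0,0],
  [0.005,0,0,0,0,0],
  [0,0,0,0,0,0],
])

```text
time_s: 7.47
tcp_pos: [541.9, -6.5, 185.6]
ee_rot: [-3.142, -0.001, 1.421]
contact_force: [0.2, 0.6, 0.1]
width: 0.403
gripper_force: 0.0
```

Request:
drive_tool([
  [0.005,0,0,0,0,0],
  [0.005,0,0,0,0,0],
  [0.005,0,0,0,0,0],
  [0.005,0,0,0,0,0],
  [0.005,0,0,0,0,0],
  [0.005,0,0,0,0,0],
  [0.005,0,0,0,0,0],
  [0.005,0,0,0,0,0],
  [0.005,0,0,0,0,0],
  [0,0,0,0,0,0],
])

```text
time_s: 8.3
tcp_pos: [548.7, 38.0, 185.6]
ee_rot: [-3.141, -0.001, 1.421]
contact_force: [-1.0, 1.2, -0.7]
width: 0.398
gripper_force: 0.0
```

Request:
drive_tool([
  [0.002,0,0,0,0,0],
  [0.001,0,0,0,0,0],
  [0.001,0,0,0,0,0],
  [0.001,0,0,0,0,0],
  [0,0,0,0,0,0],
  [0,0,0,0,0,0],
])

```text
time_s: 8.8
tcp_pos: [549.3, 41.9, 185.6]
ee_rot: [-3.141, -0.0, 1.42]
contact_force: [-0.6, -0.5, -0.8]
width: 0.4
gripper_force: 0.3
```

Request:
drive_tool([
  [0.001,0,0,0,0,0],
  [0.001,0,0,0,0,0],
  [0.001,0,0,0,0,0],
  [0,0,0,0,0,0],
])

```text
time_s: 9.13
tcp_pos: [549.8, 45.1, 185.6]
ee_rot: [-3.142, -0.0, 1.42]
contact_force: [-0.2, 0.0, 0.0]
width: 0.396
gripper_force: 0.4
```

Request:
drive_tool([
  [0.001,0,0,0,0,0],
  [0.001,0,0,0,0,0],
  [0,0,0,0,0,0],
])

```text
time_s: 9.38
tcp_pos: [550.1, 47.1, 185.6]
ee_rot: [-3.142, -0.0, 1.42]
contact_force: [-1.2, -1.0, -0.8]
width: 0.401
gripper_force: 0.3
```

Request:
drive_tool([
  [0.001,0,0,0,0,0],
  [0.001,0,0,0,0,0],
  [0,0,0,0,0,0],
])

```text
time_s: 9.63
tcp_pos: [550.4, 49.1, 185.6]
ee_rot: [3.142, -0.0, 1.42]
contact_force: [0.0, -0.9, -1.2]
width: 0.4
gripper_force: 0.3
```

Request:
drive_tool([
  [0.001,0,0,0,0,0],
  [0.001,0,0,0,0,0],
  [0,0,0,0,0,0],
])

```text
time_s: 9.88
tcp_pos: [550.7, 51.0, 185.6]
ee_rot: [-3.142, -0.0, 1.42]
contact_force: [0.5, 0.0, -0.3]
width: 0.405
gripper_force: 0.3
```

Request:
drive_tool([
  [0.001,0,0,0,0,0],
  [0.001,0,0,0,0,0],
  [0,0,0,0,0,0],
])

```text
time_s: 10.13
tcp_pos: [551.0, 53.0, 185.6]
ee_rot: [3.142, -0.0, 1.42]
contact_force: [-0.7, -0.8, 0.2]
width: 0.4
gripper_force: 0.3
```

Request:
drive_tool([
  [0.001,0,0,0,0,0],
  [0,0,0,0,0,0],
])

```text
time_s: 10.3
tcp_pos: [551.1, 53.5, 185.6]
ee_rot: [-3.141, 0.001, 1.42]
contact_force: [-1.2, -4.1, -0.1]
width: 0.398
gripper_force: 1.7
```

Request:
drive_tool([
  [0.001,0,0,0,0,0],
  [0,0,0,0,0,0],
])

```text
time_s: 10.47
tcp_pos: [551.1, 53.9, 185.6]
ee_rot: [-3.141, 0.003, 1.419]
contact_force: [-2.6, -6.3, -0.3]
width: 0.399
gripper_force: 3.4
```

```bash
python3 - <<'E'
from h import *
import cv2
i=bot.read_camera("side")[:,:,::-1]
cv2.imwrite("pics/s4.png",cv2.resize(i[170:290,230:350],None,fx=5,fy=5,interpolation=cv2.INTER_CUBIC))
E
```

```text
(no output)
```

View pics/s4.png

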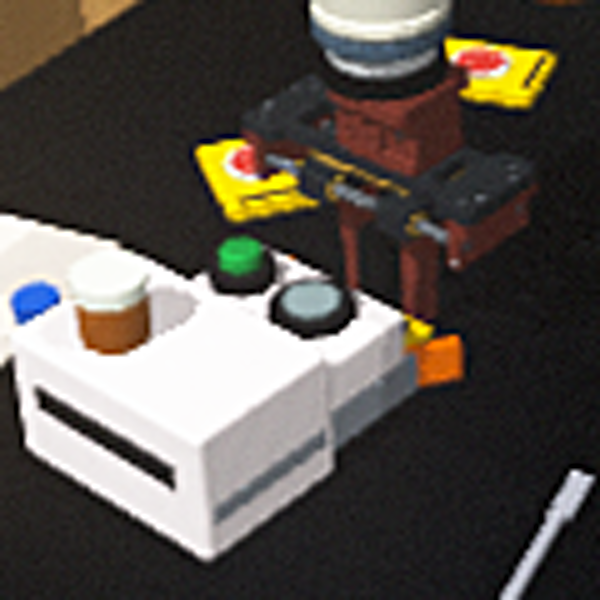

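The force rose at TCP reader x of about -65, exactly where the home position predicts, and the carrier's rear shows at (415,328) in front of the bridge. I'll give one firmer nudge, then back off.

Request:
drive_tool([
  [0.002,0,0,0,0,0],
  [0,0,0,0,0,0],
  [0,0,0,0,0,0],
])

```text
time_s: 10.77
tcp_pos: [551.2, 54.7, 185.7]
ee_rot: [-3.14, 0.006, 1.418]
contact_force: [-4.6, -12.3, 3.8]
width: 0.4
gripper_force: 6.4
```

Request:
drive_tool([
  [-0.005,0,0,0,0,0],
  [-0.01,0,0,0,0,0],
  [-0.02,0,0,0,0,0],
  [0,0,-0.02,0,0,0],
  [0,0,-0.03,0,0,0],
  [0,0,-0.03,0,0,0],
  [0,0,-0.03,0,0,0],
  [0,0,-0.03,0,0,0],
  [0,0,-0.02,0,0,0],
  [0,0,0,0,0,0],
  [0,0,0,0,0,0],
], gripper=0)

```text
time_s: 11.68
tcp_pos: [546.5, 22.1, 347.0]
ee_rot: [3.138, -0.001, 1.42]
contact_force: [-0.7, 0.7, 0.2]
width: 0.004
gripper_force: 0.0
```

Request:
drive_tool([
  [-0.03,0,0,0,0,0],
  [-0.03,0,0,0,0,0],
  [-0.03,0,0,0,0,0],
  [-0.03,0,0,0,0,0],
  [0,0,0,0,0,0],
  [0,0,0,0,0,0],
])

```text
time_s: 12.18
tcp_pos: [527.9, -97.7, 343.3]
ee_rot: [-3.138, -0.001, 1.417]
contact_force: [0.3, 0.4, 0.5]
width: 0.008
gripper_force: 0.0
```

```bash
python3 - <<'E'
from h import *
import cv2
i=bot.read_camera("top")[:,:,::-1]
cv2.imwrite("pics/t5.png",cv2.resize(i[150:240,250:350],None,fx=6,fy=6,interpolation=cv2.INTER_CUBIC))
r=np.array([560.85,117.92,1.4182])
print(((proj("top",w(r,[[-55,-46,16],[-55,46,16]]))-[250,150]+.5)*6-.5).round())
print(((proj("top",w(r,[[23,-36,82]]))-[250,150]+.5)*6-.5).round(), w(r,[[23,-36,82]]))
E
```

```text
[[390. 248.]
 [353. 409.]]
[[239. 205.]] [[599.92778157 135.18056162  82.        ]]
```

View pics/t5.png

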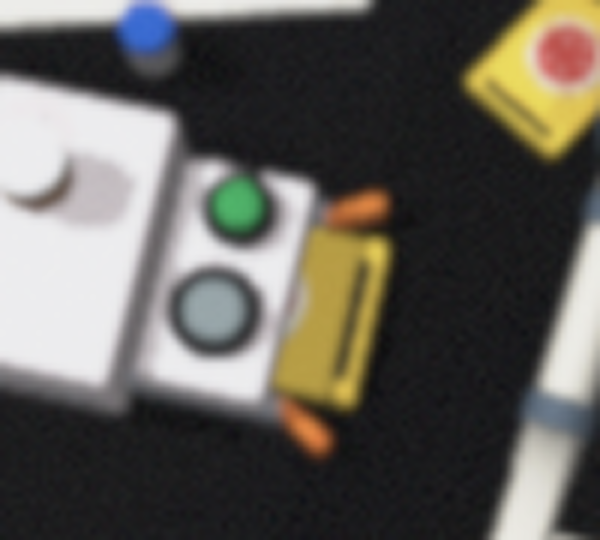

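The rear corners at (392,240) and (355,410) match the predicted home position, (390,248) and (353,409). The key at (239,205) is exactly where predicted. Now I move over the key.

Request:
drive_tool([
  [0.0301,0.0045,0,0,0,0],
  [0.0301,0.0045,0,0,0,0],
  [0.0301,0.0045,0,0,0,0],
  [0.0301,0.0045,0,0,0,0],
  [0.0301,0.0045,0,0,0,0],
  [0.0301,0.0045,0,0,0,0],
  [0.0301,0.0045,0,0,0,0],
  [0.0301,0.0045,0,0,0,0],
  [0,0,0.02,0,0,0],
  [0,0,0.02,0,0,0],
  [0,0,0.02,0,0,0],
  [0,0,0.008,0,0,0],
  [0,0,0,0,0,0],
  [0,0,0,0,0,0],
])

```text
time_s: 13.4
tcp_pos: [599.8, 136.9, 277.3]
ee_rot: [-3.14, 0.0, 1.421]
contact_force: [0.4, -0.1, 0.4]
width: 0.005
gripper_force: 0.0
```

Tip at 95 mm. I press in small steps while watching the force.

Request:
drive_tool([
  [-0.0015,0,0.005,0,0,0],
  [0,0,0.004,0,0,0],
  [0,0,0.003,0,0,0],
  [0,0,0.002,0,0,0],
  [0,0,0.002,0,0,0],
  [0,0,0,0,0,0],
  [0,0,0,0,0,0],
])

```text
time_s: 13.98
tcp_pos: [600.0, 134.6, 262.2]
ee_rot: [3.141, -0.0, 1.42]
contact_force: [0.2, -1.0, 1.7]
width: 0.005
gripper_force: 1.0
```

Request:
drive_tool([
  [0,0,0.001,0,0,0],
  [0,0,0.001,0,0,0],
  [0,0,0,0,0,0],
  [0,0,0,0,0,0],
])

```text
time_s: 14.32
tcp_pos: [600.0, 134.6, 259.9]
ee_rot: [3.141, 0.0, 1.42]
contact_force: [0.6, -1.3, 3.8]
width: 0.005
gripper_force: 1.5
```

Request:
drive_tool([
  [0,0,0.001,0,0,0],
  [0,0,0.001,0,0,0],
  [0,0,0,0,0,0],
  [0,0,0,0,0,0],
])

```text
time_s: 14.65
tcp_pos: [599.9, 134.6, 258.3]
ee_rot: [3.141, -0.0, 1.42]
contact_force: [-1.2, -2.0, 5.5]
width: 0.006
gripper_force: 2.8
```

Request:
drive_tool([
  [0,0,0.001,0,0,0],
  [0,0,0,0,0,0],
  [0,0,0,0,0,0],
])

```text
time_s: 14.9
tcp_pos: [599.9, 134.6, 258.2]
ee_rot: [3.14, -0.0, 1.42]
contact_force: [-3.3, -0.9, 9.1]
width: 0.007
gripper_force: 4.6
```

Position has stopped at tip 76.2 mm while the force jumped to 9 N, so the key has bottomed. Releasing and retreating.

Request:
drive_tool([
  [0,0,-0.005,0,0,0],
  [0,0,-0.01,0,0,0],
  [0,0,-0.025,0,0,0],
  [0,0,-0.03,0,0,0],
  [0,0,-0.03,0,0,0],
  [-0.03,0,0,0,0,0],
  [-0.03,0,0,0,0,0],
  [-0.03,0,0,0,0,0],
  [-0.03,0,0,0,0,0],
  [-0.03,0,0,0,0,0],
  [-0.03,0,0,0,0,0],
  [-0.03,0,0,0,0,0],
  [-0.03,0,0,0,0,0],
  [-0.03,0,0,0,0,0],
  [0,0,0,0,0,0],
  [0,0,0,0,0,0],
])

```text
time_s: 16.23
tcp_pos: [559.0, -133.4, 356.3]
ee_rot: [-3.141, -0.001, 1.417]
contact_force: [-1.1, 0.6, -0.3]
width: 0.01
gripper_force: 0.0
```

```bash
python3 - <<'E'
from h import *
import cv2
i=bot.read_camera("top")[:,:,::-1]
cv2.imwrite("pics/t6.png",cv2.resize(i[100:280,220:480],None,fx=3,fy=3,interpolation=cv2.INTER_CUBIC))
print(bot.get_state()["contact_force"])
E
```

```text
[-0.18265727 -0.28460158  0.5062759 ]
```

View pics/t6.png

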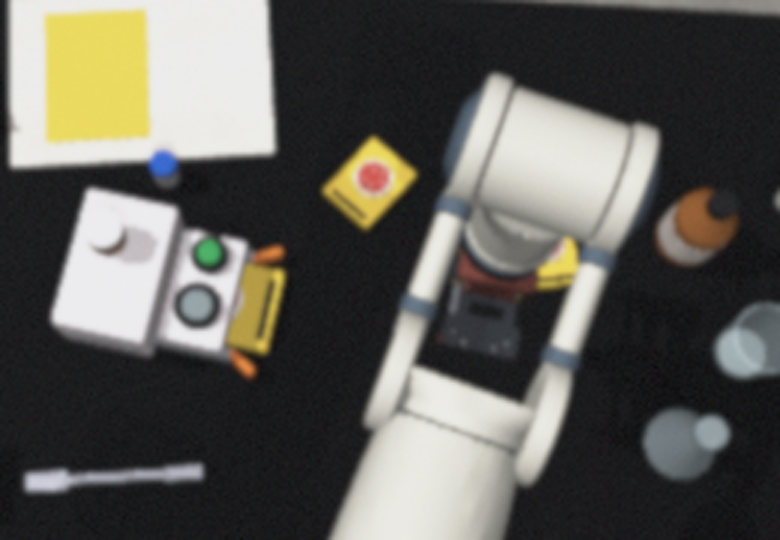

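The carrier is home at (258,308), the key is up at (209,251), and the jar at (108,232), the vial at (163,165) and the other visible things look unmoved. Handing in.

```bash
python3 -c "
from cell import bot
print(bot.sign_off())"
```

```text
the job is handed in; nothing more can be done
None
```

I pushed the carrier home against the reader's stop, then pressed the green key to the bottom and let it come back up; nothing else looked moved in the last picture, and I handed the job in at about 16 s (no verdict shown).

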